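Stock the ring stand in order

ROBOT

A 6-joint arm with a two-finger parallel gripper is mounted at the origin on a cart in front of the work surface, level with it; the furniture and walls round the work are solid. World frame = base frame: x ahead of the robot, y to its left, z up, the work surface at z = 0. Lengths are in m, angles in rad, forces in N, time in s.
With the tool pointing down it reaches from about 0.35 to 0.85 m from the base axis. Payload 8.1 kg.
Tool frame: the origin (TCP) lies at the very end of the fingers, on their centre line; the grasp point (between the pads) lies 19 mm behind it (pinch_z is the distance from the TCP to the grasp point, in m); z points along the fingers, y is the direction in which the jaws open and shut (so a half turn about z gives the same grasp; the last joint's range is limited). The gripper opens to 93 mm and grips with 3 to 60 N. Pads are 15 mm wide; open, the fingers measure 128 mm over their backs; the gripper's body (75 mm by 188 mm) begins 65 mm behind the grasp point.
Start: joints at [1.149, 0.13, 1.488, -0, 1.523, -0.085], TCP at [0.198, 0.566, 0.219] pointing down, gripper open.
Joint ranges: [-2.96, 2.96], [-0.89, 2.26], [0.02, 2.5], [-1.34, 4.48], [0, 2.73], [-2.66, 2.66]. Speed limits (rad/s): [2.39, 2.39, 2.79, 3.14, 3.14, 3.14].

INTERFACE

Orientations are given as a rotation vector (axis times angle).
In Python, from plant import * gives the robot as it stands.
- The arm moves only by the tool move_arm, never from a script. Its argument "series" is a list of rows, each a list of 7 numbers: the shift along the tool's x, y, z each as a share of 10 cm, from -1 to 1, then the turn, a rotation vector about the tool's x, y, z each as a share of 180 degrees, from -1 to 1, then the opening, from -1 (shut) to 1 (fully open). In form: [[dx, dy, dz, rx, ry, rz, jaw], ...]. A call has 1 to 8 rows; each row is the pose to reach, as a shift and turn from the pose commanded when the call began, along the tool's axes at that moment, turning the shorter way round; what a row does not reach only later rows make up. A row lasts 1/10 s, in which the tool goes at most 50 mm and 8.59 degrees, less where a joint would pass 70% of its speed; a pose out of reach is approached as far as the arm can. A call with a number of a shift or a turn outside -1 to 1 is refused whole. A call with a gripper value outside its range is refused whole. The fingers move at their own pace and stop on an object; "squeeze" is the grip in N (left out, the last holds). Time passes only in rows, so rows that repeat a pose let the fingers close. It gives the time, the measured TCP pose, the force and the opening at its end, in the units of the state.
- read_state(): the state, without advancing time (a new reading comes with each control period).
- read_camera(name): name is "scene" or "top" or "wrist"; returns a dict with "frame" (420x560x3 uint8, red, green, blue), "K" (3x3 intrinsics, pixels), "rvec" (rotation vector, rad) and "tvec" (3), from world to camera coordinates, as OpenCV has them. Camera axes: x right, y down, z forward; pixel columns grow to the right and rows downward; lengths in m; the calibration is good to about 2 mm. A picture is of the moment at which its call begins. There is no depth.
- close_job(): hands the job in, once; it reports no verdict.
The state is a dict: "t": time; "q": joint angles; "dq": joint speeds; "joint_torque": joint torques, N m; "tool_pos": TCP position; "orientation": TCP orientation; "force": force on the tool from outside, world axes, zero at the start; "wrist_torque": the same for the moment, N m; "opening": finger opening in m.
Only numpy, scipy, OpenCV 4.12 (cv2) and the standard library are available. Lean on these libraries where they do the work, as an engineer would, in place of code of your own. Each camera call takes 0.05 s, during which the arm holds its last target.

TASK

Put two stone thumb rings on the brass post of the wooden display stand: first the dark green one, all the way down onto the wooden seat, then the white one on top of it, resting flat. Leave the amber ring where it stands.

Things in the scene. Friction and masses are not known exactly. Their poses are not given: they have to be found in the camera images.
- green_ring: Dark green stone thumb ring: a plain short tube, 40 mm outside diameter, 26 mm bore, 22 mm tall, about 30 to 65 g, standing on one flat end on the table with the bore upright. Origin: centre of its underside; z runs up along the bore.
- white_ring: White stone thumb ring: a plain short tube, 40 mm outside diameter, 26 mm bore, 22 mm tall, about 30 to 65 g, standing on one flat end on the table with the bore upright. Origin: centre of its underside; z runs up along the bore.
- amber_ring: Amber (orange-yellow) stone thumb ring: a plain short tube, 40 mm outside diameter, 26 mm bore, 22 mm tall, about 30 to 65 g, standing on one flat end on the table with the bore upright. Origin: centre of its underside; z runs up along the bore. Not wanted on the stand; leave it.
- seat (a point): Centre of the round seat of the dark wooden display stand, where the post rises from it: 18 mm above the table. z is up. The seat is 40 mm across; below it (10 mm lower than the seat) a foot widens to 80 mm across. An upright brass post, 12 mm in diameter with a rounded tip, rises on the seat's axis to 48 mm above the seat. The stand is fixed to the table. The first ring home has its underside at the seat; the second, on top of it, 22 mm higher.
Not all that is in view belongs to the job. Leave any purple look-alike of the white_ring alone.

How it is judged:
By the outcome, as a careful person would: the job done as asked, in the order asked, and still so for the second after the job is handed in, with the robot touching nothing.
It also fails if it takes over 53 s, if anything falls off the work surface, if the arm or the gripper's body presses on something with over 40 N, if the wrist force passes 120 N, or if a joint passes its speed limit or range.

## Working session

There is one attempt and no reset: what is moved stays moved. The work goes in short steps, Python scripts to look and compute and a tool call to move; the robot and the scene stay as the last step left them, time stands still between calls to the robot, and variables do not carry over. Pictures are saved under pics/ and viewed, and the job is handed in when it is done.

Besides the shell and the picture viewer there is one more tool, called after "Request:" by a JSON object that holds its "fn" and its "kwargs". move_arm: Moves the arm, as the interface text tells. Shift numbers are shares of 10 cm and turn numbers shares of 180 degrees, none past 1 either way. Its arguments: {"type":"object","properties":{"series":{"type":"array","items":{"type":"array","items":{"type":"number"}}},"squeeze":{"type":"number"}},"required":["series"]}

```bash
mkdir -p pics; cat > h.py <<'E'
from plant import *
import numpy as np, cv2
from scipy.spatial.transform import Rotation as R
def ray(c,uv,z):
    Rm=cv2.Rodrigues(np.array(c["rvec"],float))[0];t=np.array(c["tvec"],float).ravel()
    o=-Rm.T@t
    d=Rm.T@np.linalg.inv(np.array(c["K"]))@np.array([uv[0],uv[1],1.])
    return o+d*(z-o[2])/d[2]
def save(c,n): cv2.imwrite("pics/"+n,c["frame"][:,:,::-1])
E
python3 - <<'E'
from h import *
for n in("scene","top","wrist"):
    c=read_camera(n);save(c,n+"0.png");np.save(n+"0.npy",c,allow_pickle=True)
s=read_state();print(s)
E
```

```text
{'t': 0.15, 'q': array([ 1.14859428e+00,  1.30994427e-01,  1.48904101e+00, -8.82870935e-06,
        1.52300801e+00, -8.54094022e-02]), 'dq': array([-0.00035397, -0.00281039, -0.00397016,  0.00168847, -0.00096459,
        0.0005123 ]), 'joint_torque': array([ 6.54918313e-04, -5.60475039e+01, -4.92335057e+01,  7.68703222e-02,
        3.06118559e-02, -1.35581336e-04]), 'tool_pos': array([0.19807993, 0.56588548, 0.21781787]), 'orientation': array([-5.26475449e-01, -3.09680287e+00,  2.20912501e-03]), 'force': array([ 0.04722039, -0.1687668 , -0.43963592]), 'wrist_torque': array([-0.02748962, -0.0506127 ,  0.03150367]), 'opening': 0.0930422490510127}
```

View pics/scene0.png

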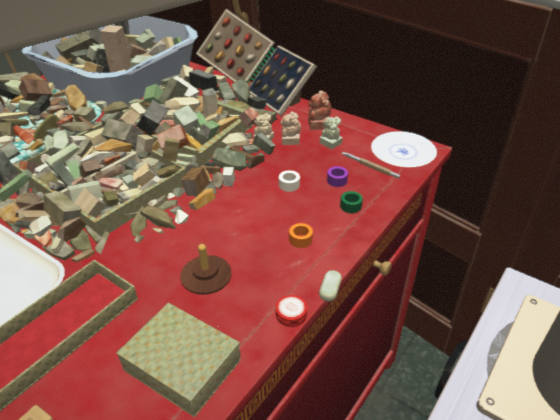

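View pics/top0.png

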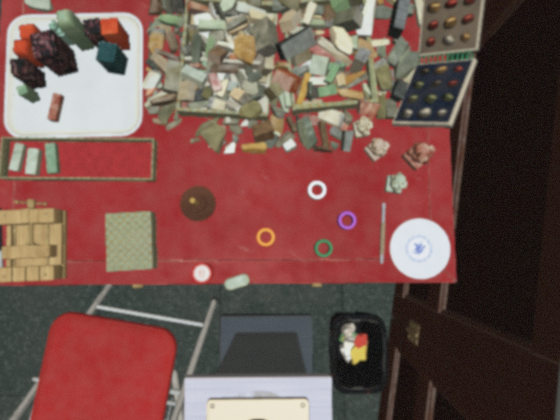

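View pics/wrist0.png

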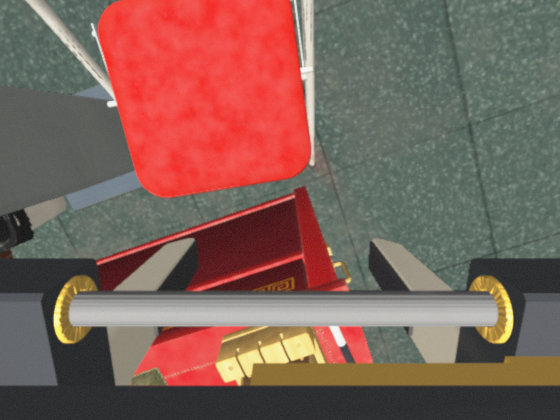

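Top picture, candidates: green ring (324,248); white ring (317,190); amber (265,237); purple look-alike (347,220); white/red round box (202,273), which is not a ring; stand (198,203). Now I'll measure them and make a close crop.

```bash
cat >> h.py <<'E'
def blob(c,kind,near,r=22):
    hsv=cv2.cvtColor(c["frame"],cv2.COLOR_RGB2HSV)
    lim={"green":((60,80,20),(95,255,200)),"white":((0,0,130),(180,70,255)),"amber":((8,150,120),(25,255,255)),"purple":((125,80,50),(150,255,255)),"stand":((0,0,0),(180,255,95))}[kind]
    m=cv2.inRange(hsv,*lim); k=np.zeros_like(m);cv2.circle(k,(int(near[0]),int(near[1])),r,255,-1);m&=k
    cs,_=cv2.findContours(m,cv2.RETR_EXTERNAL,cv2.CHAIN_APPROX_NONE)
    return np.vstack([q for q in cs if len(q)>5]) if len(cs) else None
E
python3 - <<'E'
from h import *
t=np.load("top0.npy",allow_pickle=True).item();s=np.load("scene0.npy",allow_pickle=True).item()
print(t["K"],ray(t,(280,210),0))
Rm=cv2.Rodrigues(np.array(t["rvec"]))[0];print("cam",-Rm.T@np.array(t["tvec"]).ravel())
Rm=cv2.Rodrigues(np.array(s["rvec"]))[0];print("cam",-Rm.T@np.array(s["tvec"]).ravel())
for k,p,ps in(("green",(324,248),(351,202)),("white",(317,190),(289,181)),("amber",(265,237),(301,236)),("purple",(347,220),(338,177)),("stand",(198,203),(206,274))):
    for c,pp,nm in((t,p,"top"),(s,ps,"scene")):
        q=blob(c,k,pp,14 if k!="stand" and nm=="top" else 30 if k=="stand" else 16)
        if q is None: print(k,nm,None);continue
        h=cv2.convexHull(q); e=cv2.fitEllipse(h)
        print(k,nm,np.round(e,1) if 0 else (np.round(e[0],1),np.round(e[1],1)),"z22",ray(c,e[0],.022).round(4),"z11",ray(c,e[0],.011).round(4))
a=cv2.resize(t["frame"][160:290,170:370],None,fx=4,fy=4,interpolation=cv2.INTER_CUBIC);cv2.imwrite("pics/crop_t.png",a[:,:,::-1])
a=cv2.resize(s["frame"][150:310,170:380],None,fx=3.7,fy=3.7,interpolation=cv2.INTER_CUBIC);cv2.imwrite("pics/crop_s.png",a[:,:,::-1])
E
```

```text
[[400.281319     0.         277.05655131]
 [  0.         400.281319   213.02265833]
 [  0.           0.           1.        ]] [ 0.51302821 -0.05223363  0.        ]
cam [ 0.42666001 -0.04262942  0.89329611]
cam [0.11253757 0.50125241 0.58813397]
green top (array([323. , 247.8]), array([15.7, 16.2])) z22 [ 0.428  -0.1447  0.022 ] z11 [ 0.428 -0.146  0.011]
green scene (array([350.8, 201.4]), array([21.3, 21.8])) z22 [ 0.4225 -0.1344  0.022 ] z11 [ 0.4285 -0.1467  0.011 ]
white top (array([316.5, 189.6]), array([19.3, 19.5])) z22 [ 0.5555 -0.1325  0.022 ] z11 [ 0.5571 -0.1336  0.011 ]
white scene (array([289., 180.]), array([21.5, 21.9])) z22 [ 0.5488 -0.1233  0.022 ] z11 [ 0.5573 -0.1354  0.011 ]
amber top (array([265.3, 236.7]), array([19.2, 19.4])) z22 [ 0.4528 -0.0197  0.022 ] z11 [ 0.4531 -0.0194  0.011 ]
amber scene (array([300.4, 234.7]), array([25.3, 25.4])) z22 [ 0.4468 -0.0107  0.022 ] z11 [ 0.4533 -0.0206  0.011 ]
purple top (array([346.4, 219.9]), array([17.1, 18.2])) z22 [ 0.4884 -0.1969  0.022 ] z11 [ 0.4892 -0.1988  0.011 ]
purple scene (array([336.9, 175.8]), array([19.6, 20.9])) z22 [ 0.4822 -0.1863  0.022 ] z11 [ 0.4894 -0.1996  0.011 ]
stand top (array([198.3, 205.9]), array([25.5, 32.8])) z22 [0.5209 0.1267 0.022 ] z11 [0.522  0.1289 0.011 ]
stand scene (array([207.8, 279.9]), array([25.6, 47.2])) z22 [0.5045 0.1519 0.022 ] z11 [0.5121 0.1451 0.011 ]
```

View pics/crop_t.png

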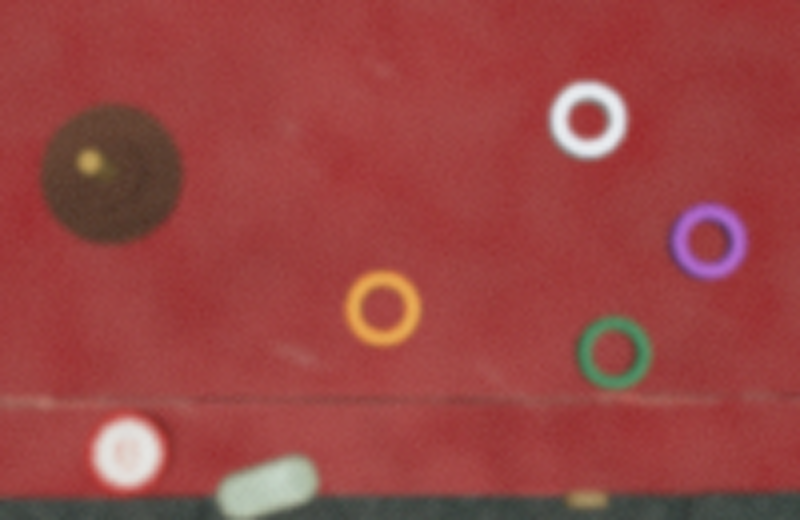

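View pics/crop_s.png

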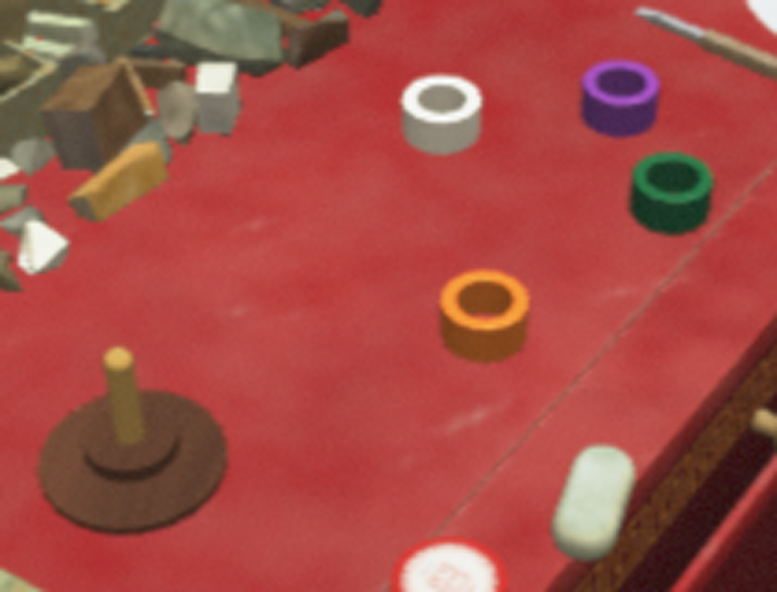

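The crops confirm the choice. Green is the dark green tube at top (323,248), white is the plain white tube at (317,190), and purple at (346,220) is left alone. Next is the stand axis, from the foot disc and the post tip.

```bash
cat >> h.py <<'E'
def togo(target,cmd=None):
    s=read_state();Rm=R.from_rotvec(s["orientation"]).as_matrix()
    p=np.array(s["tool_pos"] if cmd is None else cmd)
    print("t",round(s["t"],2),"pos",s["tool_pos"].round(4),"F",s["force"].round(1),"op",round(s["opening"],4),"go(shares)",(Rm.T@(np.array(target)-p)*10).round(3))
E
python3 - <<'E'
from h import *
t=np.load("top0.npy",allow_pickle=True).item();s=np.load("scene0.npy",allow_pickle=True).item()
hsv=cv2.cvtColor(t["frame"],cv2.COLOR_RGB2HSV)
for p in((198,210),(192,200),(185,215),(215,190),(198,226)): print(p,hsv[p[1],p[0]])
m=(hsv[:,:,1]<175)&(hsv[:,:,2]<120)
m=(m*255).astype(np.uint8);k=np.zeros_like(m);cv2.circle(k,(198,203),24,255,-1);m&=k
q=max(cv2.findContours(m,0,cv2.CHAIN_APPROX_NONE)[0],key=cv2.contourArea);e=cv2.fitEllipse(cv2.convexHull(q));print(e,ray(t,e[0],.008))
print("crop foot",ray(t,(197.6,203.1),.008))
for c,px in((t,(192,200)),(s,((118.5)/3.7-.5+170,(357)/3.7-.5+150))):
    print("tip",ray(c,px,.062))
print(R.from_rotvec(read_state()["orientation"]).as_matrix().round(3))
togo([.198-.0+.16,.40,.2])
E
```

```text
(198, 210) [ 11 120  85]
(192, 200) [ 20 130 190]
(185, 215) [  5 137 108]
(215, 190) [  0 148 160]
(198, 226) [  0 148 158]
((197.4862518310547, 203.38343811035156), (34.031890869140625, 34.86915588378906), 71.57537078857422) [0.52810477 0.13126498 0.008     ]
crop foot [0.52873763 0.13101946 0.008     ]
tip [0.52909782 0.13219913 0.062     ]
tip [0.53012014 0.13128612 0.062     ]
[[-0.944  0.33  -0.001]
 [ 0.33   0.944 -0.001]
 [ 0.    -0.001 -1.   ]]
t 0.15 pos [0.1981 0.5659 0.2178] F [ 0.  -0.2 -0.4] op 0.093 go(shares) [-2.058 -1.037  0.179]
```

Request:
{"fn": "move_arm", "kwargs": {"series": [[-1,-1,0,0,0,0,1],[-1,-1,0,0,0,0,1],[-1,-1,0,0,0,0,1],[-1,-1,0,0,0,0,1]]}}

```text
t: 0.55
tool_pos: [0.2613, 0.4353, 0.2182]
orientation: [0.532, 3.096, -0.003]
force: [0.3, 0.2, 0.1]
opening: 0.0932
```

Request:
{"fn": "move_arm", "kwargs": {"series": [[-1,-1,0,0,0,0,1],[-1,-1,0,0,0,0,1],[-1,-1,0,0,0,0,1],[-1,-1,0,0,0,0,1]]}}

```text
t: 0.95
tool_pos: [0.3226, 0.3084, 0.2186]
orientation: [0.533, 3.095, -0.001]
force: [-0.3, 1.1, -0.7]
opening: 0.0928
```

Request:
{"fn": "move_arm", "kwargs": {"series": [[-1,-1,0,0,0,0,1],[-1,-1,0,0,0,0,1],[-1,-1,0,0,0,0,1],[-1,-1,0,0,0,0,1]]}}

```text
t: 1.35
tool_pos: [0.3839, 0.1813, 0.2187]
orientation: [0.534, 3.095, -0.001]
force: [-0.1, -0.5, 0.3]
opening: 0.0928
```

```bash
python3 -c "
from h import *
togo([.428,-.146,.12])"
```

```text
t 1.35 pos [0.3839 0.1813 0.2187] F [-0.1 -0.5  0.3] op 0.0928 go(shares) [-1.511 -2.936  0.99 ]
```

Request:
{"fn": "move_arm", "kwargs": {"series": [[-0.75,-1,0,0,0,0,1],[-0.75,-1,0,0,0,0,1],[-0.75,-1,0,0,0,0,1],[-0.75,-1,0,0,0,0,1]]}}

```text
t: 1.75
tool_pos: [0.4207, 0.0639, 0.2186]
orientation: [0.531, 3.096, -0.0]
force: [0.2, 0.5, -0.8]
opening: 0.093
```

Request:
{"fn": "move_arm", "kwargs": {"series": [[-0.75,-1,0.3,0,0,0,1],[-0.75,-1,0.3,0,0,0,1],[-0.75,-1,0.3,0,0,0,1],[-0.75,-1,0.3,0,0,0,1]]}}

```text
t: 2.15
tool_pos: [0.458, -0.0548, 0.1872]
orientation: [-0.529, -3.095, -0.0]
force: [-0.4, 0.7, -0.3]
opening: 0.093
```

Request:
{"fn": "move_arm", "kwargs": {"series": [[0,-0.94,0.6,0,0,0,0.5],[0,-0.94,0.6,0,0,0,0.5],[0,-0.94,0.6,0,0,0,0.5],[0,-0.94,0.6,0,0,0,0.5],[0,-0.94,0.6,0,0,0,0.5]]}}

```text
t: 2.65
tool_pos: [0.4278, -0.1414, 0.1296]
orientation: [0.525, 3.096, 0.001]
force: [0.2, 0.5, 0.3]
opening: 0.0698
```

```bash
python3 -c "
from h import *
togo([.428,-.146,.004])
save(read_camera('wrist'),'w1.png');save(read_camera('top'),'t1.png')"
```

```text
t 2.65 pos [ 0.4278 -0.1414  0.1296] F [0.2 0.5 0.3] op 0.0698 go(shares) [-0.016 -0.044  1.256]
```

View pics/w1.png

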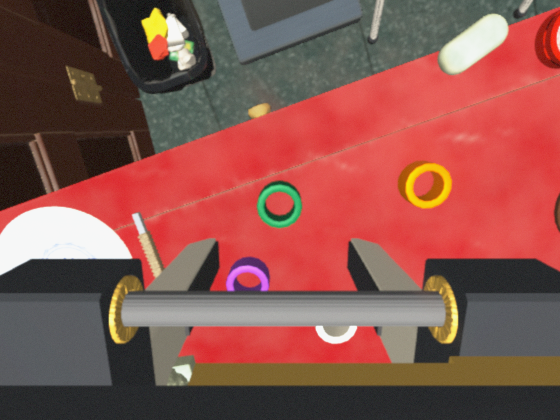

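The wrist view shows green at (279,205), midway between the fingers, with purple at (248,278), white at (336,328) and amber at (426,186). I'll use it as a third measurement.

```bash
python3 -c "
from h import *
c=read_camera('wrist')
for k,p in (('green',(279,205)),('amber',(426,186))):
    e=cv2.fitEllipse(cv2.convexHull(blob(c,k,p,30)));print(k,e,ray(c,e[0],.022),ray(c,e[0],.011))
togo([.428,-.146,.03])"
```

```text
green ((279.29339599609375, 203.64012145996094), (43.44996643066406, 45.39399337768555), 2.7052600383758545) [ 0.42638497 -0.14436246  0.022     ] [ 0.4289055  -0.14535194  0.011     ]
amber ((424.9281005859375, 183.2445831298828), (47.467735290527344, 54.459991455078125), 94.5980224609375) [ 0.45018589 -0.021416    0.022     ] [ 0.45366109 -0.017474    0.011     ]
t 2.8 pos [ 0.4281 -0.1419  0.13  ] F [ 0.1 -1.   0.5] op 0.07 go(shares) [-0.011 -0.039  1.   ]
```

Request:
{"fn": "move_arm", "kwargs": {"series": [[-0.01,-0.04,0.4,0,0,0,0.5],[-0.01,-0.04,0.8,0,0,0,0.5],[-0.01,-0.04,0.95,0,0,0,0.5],[-0.01,-0.04,0.95,0,0,0,0.5]]}}

```text
t: 3.2
tool_pos: [0.4248, -0.1454, 0.0316]
orientation: [-0.524, -3.093, -0.002]
force: [-0.0, -0.3, 0.3]
opening: 0.0698
```

Request:
{"fn": "move_arm", "kwargs": {"series": [[0,0,0.15,0,0,0,0.5],[0,0,0.3,0,0,0,0.5],[0,0,0.3,0,0,0,0.5]]}}

```text
t: 3.5
tool_pos: [0.4265, -0.1465, 0.0038]
orientation: [-0.525, -3.097, -0.0]
force: [-0.3, -0.6, -0.5]
opening: 0.0698
```

```bash
python3 -c "
from h import *
togo([.428,-.1455,.004])
save(read_camera('wrist'),'w2.png')"
```

```text
t 3.5 pos [ 0.4265 -0.1465  0.0038] F [-0.3 -0.6 -0.5] op 0.0698 go(shares) [-0.011  0.015 -0.002]
```

View pics/w2.png

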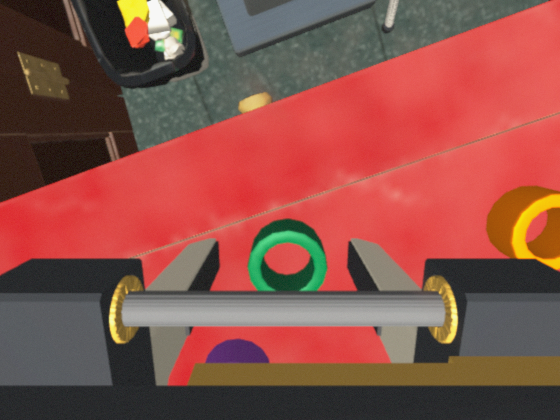

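The ring at (288,262) sits between the fingers, with both sides clear. Closing now.

Request:
{"fn": "move_arm", "kwargs": {"series": [[-0.01,0.01,0,0,0,0,-0.3],[-0.01,0.01,0,0,0,0,-0.5],[-0.01,0.01,0,0,0,0,-0.5],[-0.01,0.01,0,0,0,0,-0.5],[-0.01,0.01,0,0,0,0,-0.5],[-0.01,0.01,0,0,0,0,-0.5]], "squeeze": 20}}

```text
t: 4.15
tool_pos: [0.428, -0.1467, 0.0041]
orientation: [0.527, 3.096, -0.0]
force: [-0.9, 1.4, 5.5]
opening: 0.0399
```

Request:
{"fn": "move_arm", "kwargs": {"series": [[0,0,-0.1,0,0,0,-0.5],[0,0,-0.4,0,0,0,-0.5],[0,0,-0.7,0,0,0,-0.5],[0,0,-1,0,0,0,-0.5],[0,0,-1,0,0,0,-0.5],[0,0,-1,0,0,0,-0.5]]}}

```text
t: 4.75
tool_pos: [0.4281, -0.1468, 0.1046]
orientation: [0.526, 3.095, -0.001]
force: [0.6, 0.6, -1.3]
opening: 0.0399
```

```bash
python3 -c "
from h import *
togo([.529,.1316,.12])
save(read_camera('wrist'),'w3.png')
save(read_camera('scene'),'s3.png')"
```

```text
t 4.75 pos [ 0.4281 -0.1468  0.1046] F [ 0.6  0.6 -1.3] op 0.0399 go(shares) [-0.032  2.961 -0.155]
```

View pics/w3.png

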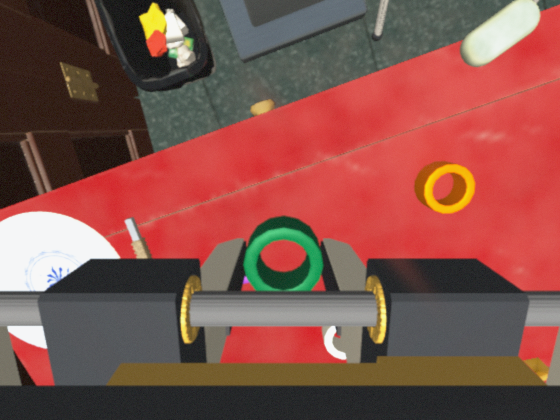

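View pics/s3.png

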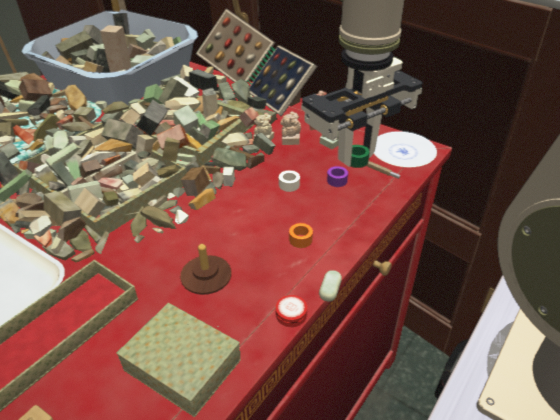

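The ring is held level (opening 39.9 mm), at wrist (283,254). Next I'll find where it sits in the hand and move to the stand.

```bash
python3 -c "
from h import *
c=read_camera('wrist');p=read_state()['tool_pos']
q=blob(c,'green',(283,255),48)
hsv=cv2.cvtColor(c['frame'],cv2.COLOR_RGB2HSV)
m=cv2.inRange(hsv,(60,80,90),(95,255,255));k=np.zeros_like(m);cv2.circle(k,(283,255),48,255,-1);m&=k
cs,h=cv2.findContours(m,cv2.RETR_CCOMP,cv2.CHAIN_APPROX_NONE)
Rm=R.from_rotvec(read_state()['orientation']).as_matrix()
for g in cs:
  if len(g)>60:
    x,y,w,hh=cv2.boundingRect(g);
    g=g[g[:,0,1]<285]
    e=cv2.fitEllipse(g);w=ray(c,e[0],p[2]+.018);print(e,w,Rm.T@(w-p))
"
```

```text
((282.78094482421875, 262.8681640625), (70.98493194580078, 78.25276947021484), 89.7760009765625) [ 0.42503429 -0.14584478  0.12027214] [ 0.00153861 -0.00027484 -0.01799631]
((282.84637451171875, 263.70556640625), (50.894378662109375, 53.721256256103516), 87.23706817626953) [ 0.42546371 -0.14596067  0.12027214] [ 0.00109503 -0.00024227 -0.0179974 ]
```

Request:
{"fn": "move_arm", "kwargs": {"series": [[0,1,-0.2,0,0,0,-0.5],[0,1,-0.2,0,0,0,-0.5],[0,1,-0.2,0,0,0,-0.5],[0,1,-0.2,0,0,0,-0.5]]}}

```text
t: 5.3
tool_pos: [0.4601, -0.0511, 0.1226]
orientation: [-0.521, -3.096, 0.0]
force: [0.4, -0.5, -0.0]
opening: 0.0402
```

Request:
{"fn": "move_arm", "kwargs": {"series": [[0,1,0,0,0,0,-0.5],[0,1,0,0,0,0,-0.5],[0,1,0,0,0,0,-0.5],[0,1,0,0,0,0,-0.5]]}}

```text
t: 5.7
tool_pos: [0.4928, 0.0418, 0.1223]
orientation: [-0.524, -3.095, 0.002]
force: [0.4, -0.7, -0.7]
opening: 0.04
```

Request:
{"fn": "move_arm", "kwargs": {"series": [[-0.03,0.96,0,0,0,0,-0.5],[-0.03,0.96,0,0,0,0,-0.5],[-0.03,0.96,0,0,0,0,-0.5],[-0.03,0.96,0,0,0,0,-0.5],[-0.03,0.96,0,0,0,0,-0.5]]}}

```text
t: 6.2
tool_pos: [0.5277, 0.1297, 0.123]
orientation: [-0.529, -3.095, 0.002]
force: [1.1, 0.1, -0.4]
opening: 0.0402
```

```bash
python3 -c "
from h import *
togo([.529,.1316,.09])
save(read_camera('wrist'),'w4.png')
c=read_camera('scene');a=cv2.resize(c['frame'][170:320,120:300],None,fx=4,fy=4,interpolation=2);cv2.imwrite('pics/s4.png',a[:,:,::-1])"
```

```text
t 6.2 pos [0.5277 0.1297 0.123 ] F [ 1.1  0.1 -0.4] op 0.0402 go(shares) [-0.007  0.023  0.33 ]
```

View pics/w4.png

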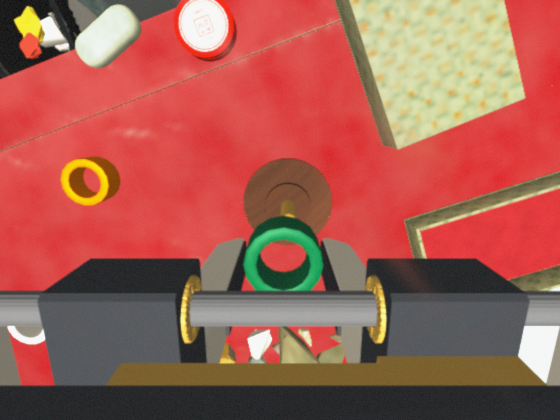

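View pics/s4.png

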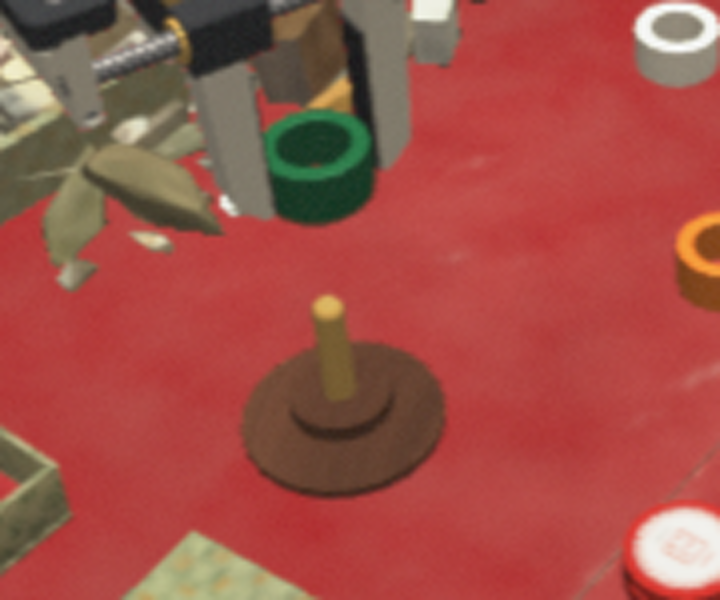

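The stand is at wrist (288,195), below and in front of the ring, as expected from this camera's tilt. In the scene crop the post tip is at (328,303). I'll trim the position and lower in stages.

Request:
{"fn": "move_arm", "kwargs": {"series": [[-0.02,0.02,0.15,0,0,0,-0.5],[-0.02,0.02,0.3,0,0,0,-0.5],[-0.02,0.02,0.4,0,0,0,-0.5],[-0.02,0.02,0.4,0,0,0,-0.5],[-0.02,0.02,0.4,0,0,0,-0.5]]}}

```text
t: 6.8
tool_pos: [0.5302, 0.133, 0.0829]
orientation: [-0.526, -3.096, 0.001]
force: [0.7, -0.4, -0.4]
opening: 0.0398
```

```bash
python3 -c "
from h import *
togo([.5303,.1312,.022])
save(read_camera('wrist'),'w5.png')
c=read_camera('scene');a=cv2.resize(c['frame'][190:320,140:280],None,fx=4,fy=4,interpolation=2);cv2.imwrite('pics/s5.png',a[:,:,::-1])"
```

```text
t 6.8 pos [0.5302 0.133  0.0829] F [ 0.7 -0.4 -0.4] op 0.0398 go(shares) [-0.008 -0.016  0.609]
```

View pics/w5.png

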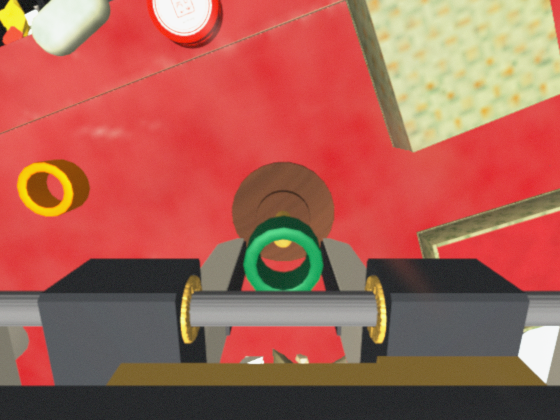

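View pics/s5.png

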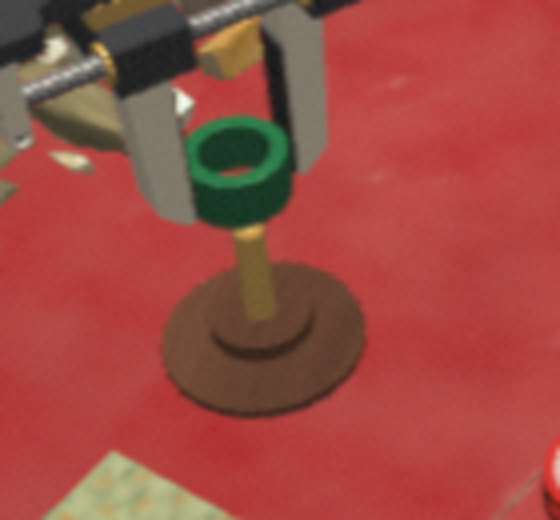

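The ring (283,255) and post tip (283,243) line up left to right in the wrist view. In the scene crop, the post axis extended up passes through the ring centre at about (239,170). Lowering over the tip, watching the force.

Request:
{"fn": "move_arm", "kwargs": {"series": [[0,-0.01,0.06,0,0,0,-0.5],[0,-0.01,0.12,0,0,0,-0.5],[0,-0.01,0.18,0,0,0,-0.5],[0,-0.01,0.24,0,0,0,-0.5],[0,-0.01,0.3,0,0,0,-0.5],[0,-0.01,0.3,0,0,0,-0.5]]}}

```text
t: 7.5
tool_pos: [0.5295, 0.132, 0.0522]
orientation: [-0.526, -3.095, 0.001]
force: [-0.4, 0.9, -1.3]
opening: 0.0401
```

```bash
python3 -c "
from h import *
togo([.5303,.1312,.022])
save(read_camera('wrist'),'w6.png')
c=read_camera('scene');a=cv2.resize(c['frame'][190:320,140:280],None,fx=4,fy=4,interpolation=2);cv2.imwrite('pics/s6.png',a[:,:,::-1])"
```

```text
t 7.5 pos [0.5295 0.132  0.0522] F [-0.4  0.9 -1.3] op 0.0401 go(shares) [-0.011 -0.004  0.302]
```

View pics/w6.png

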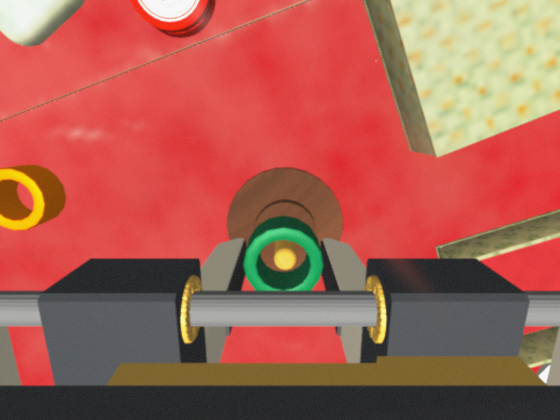

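View pics/s6.png

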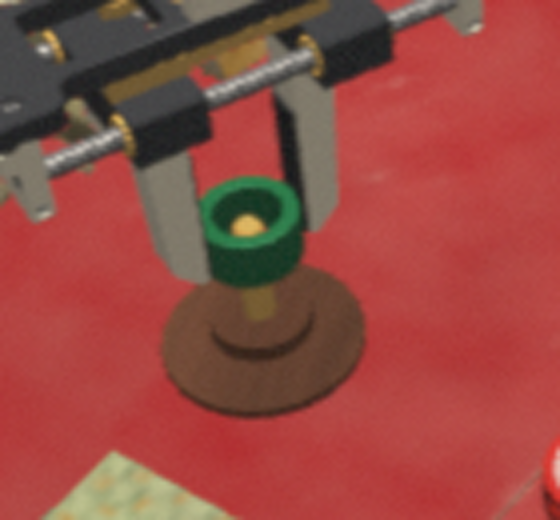

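The post tip is inside the bore, near its centre (wrist (285,260)). Going down to the seat.

Request:
{"fn": "move_arm", "kwargs": {"series": [[-0.01,0,0.08,0,0,0,-0.5],[-0.01,0,0.16,0,0,0,-0.5],[-0.01,0,0.24,0,0,0,-0.5],[-0.01,0,0.29,0,0,0,-0.5],[-0.01,0,0.3,0,0,0,-0.5],[-0.01,0,0.3,0,0,0,-0.5]]}}

```text
t: 8.2
tool_pos: [0.5311, 0.1318, 0.0233]
orientation: [-0.526, -3.097, 0.0]
force: [-0.7, -1.4, -0.0]
opening: 0.0399
```

```bash
python3 -c "
from h import *
togo([.5303,.1312,.022])
c=read_camera('scene');a=cv2.resize(c['frame'][190:320,140:280],None,fx=4,fy=4,interpolation=2);cv2.imwrite('pics/s7.png',a[:,:,::-1])"
```

```text
t 8.2 pos [0.5311 0.1318 0.0233] F [-0.7 -1.4 -0. ] op 0.0399 go(shares) [ 0.006 -0.008  0.013]
```

View pics/s7.png

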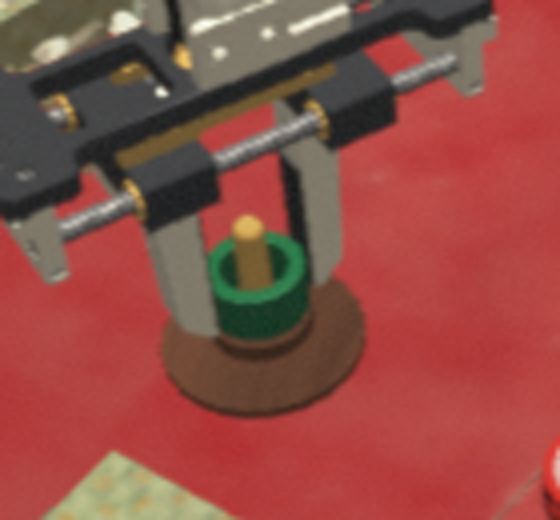

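About 1 mm is left. I'll lower that, open to 70 mm and rise.

Request:
{"fn": "move_arm", "kwargs": {"series": [[0,0,0.013,0,0,0,-0.5],[0,0,0.013,0,0,0,-0.5],[0,0,0.013,0,0,0,0.2],[0,0,0.013,0,0,0,0.5],[0,0,0.013,0,0,0,0.5],[0,0,0.013,0,0,0,0.5]]}}

```text
t: 8.85
tool_pos: [0.5315, 0.1318, 0.0224]
orientation: [0.527, 3.097, 0.0]
force: [0.1, 0.8, -0.8]
opening: 0.0664
```

Request:
{"fn": "move_arm", "kwargs": {"series": [[0,0,-0.1,0,0,0,0.5],[0,0,-0.3,0,0,0,0.5],[0,0,-0.6,0,0,0,0.5],[0,0,-0.9,0,0,0,0.5],[0,0,-0.9,0,0,0,0.5]]}}

```text
t: 9.35
tool_pos: [0.5349, 0.1323, 0.1184]
orientation: [0.525, 3.089, 0.004]
force: [-0.1, -1.3, 0.2]
opening: 0.0699
```

```bash
python3 -c "
from h import *
togo([.557,-.1335,.13])
c=read_camera('scene');a=cv2.resize(c['frame'][190:320,140:280],None,fx=4,fy=4,interpolation=2);cv2.imwrite('pics/s8.png',a[:,:,::-1])"
```

```text
t 9.35 pos [0.5349 0.1323 0.1184] F [-0.1 -1.3  0.2] op 0.0699 go(shares) [-1.088 -2.436 -0.117]
```

View pics/s8.png

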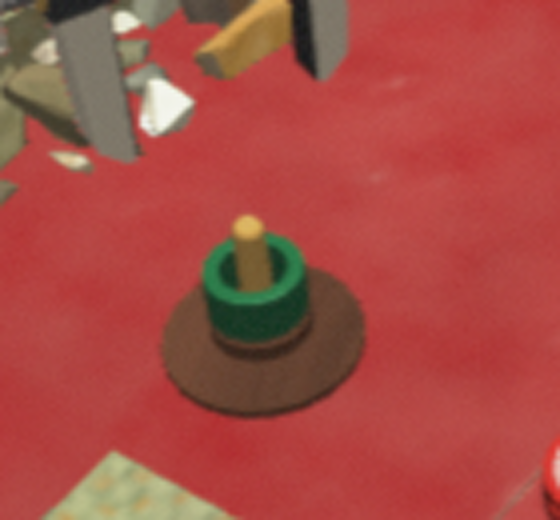

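The green ring is down flat on the seat. Now for the white one.

Request:
{"fn": "move_arm", "kwargs": {"series": [[-0.5,-1,0,0,0,0,0.5],[-0.5,-1,0,0,0,0,0.5],[-0.5,-1,0,0,0,0,0.5],[-0.5,-1,0,0,0,0,0.5]]}}

```text
t: 9.8
tool_pos: [0.545, 0.0192, 0.1114]
orientation: [-0.531, -3.095, 0.0]
force: [-0.3, 0.0, 0.4]
opening: 0.0695
```

Request:
{"fn": "move_arm", "kwargs": {"series": [[-0.6,-1,0,0,0,0,0.5],[-0.6,-1,0,0,0,0,0.5],[-0.6,-1,0,0,0,0,0.5],[-0.6,-1,0,0,0,0,0.5]]}}

```text
t: 10.2
tool_pos: [0.5691, -0.094, 0.1117]
orientation: [-0.53, -3.096, -0.0]
force: [-0.4, 0.0, 0.0]
opening: 0.07
```

Request:
{"fn": "move_arm", "kwargs": {"series": [[0,-0.44,0,0,0,0,0.5],[0,-0.44,0,0,0,0,0.5],[0,-0.44,0,0,0,0,0.5],[0,-0.44,0,0,0,0,0.5]]}}

```text
t: 10.6
tool_pos: [0.5547, -0.1328, 0.1121]
orientation: [-0.525, -3.097, -0.001]
force: [-0.6, -0.3, 0.3]
opening: 0.0695
```

```bash
python3 -c "
from h import *
c=read_camera('wrist');save(c,'w9.png')
for k,p in (('white',(279,205)),):
    e=cv2.fitEllipse(cv2.convexHull(blob(c,k,p,32)));print(k,e,ray(c,e[0],.022),ray(c,e[0],.011))
togo([.556,-.1335,.03])"
```

```text
white ((283.7056884765625, 209.7526092529297), (48.342384338378906, 50.515323638916016), 176.86593627929688) [ 0.5545268 -0.132072   0.022    ] [ 0.55727433 -0.1329761   0.011     ]
t 10.65 pos [ 0.5548 -0.1329  0.1122] F [-0.3  0.5 -0.3] op 0.0701 go(shares) [-0.014 -0.002  0.822]
```

View pics/w9.png

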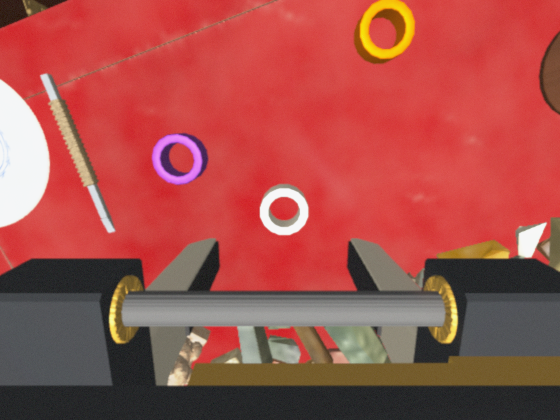

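White is at (284,210), between the fingers, with purple well clear at (180,159). Descending.

Request:
{"fn": "move_arm", "kwargs": {"series": [[-0.01,0,0.3,0,0,0,0.5],[-0.01,0,0.6,0,0,0,0.5],[-0.01,0,0.8,0,0,0,0.5],[-0.01,0,0.8,0,0,0,0.5]]}}

```text
t: 11.05
tool_pos: [0.5529, -0.1328, 0.0287]
orientation: [-0.523, -3.091, -0.002]
force: [-0.6, 0.3, 0.9]
opening: 0.0697
```

Request:
{"fn": "move_arm", "kwargs": {"series": [[0,0,0.14,0,0,0,0.5],[0,0,0.28,0,0,0,0.5],[0,0,0.28,0,0,0,0.5]]}}

```text
t: 11.35
tool_pos: [0.5544, -0.1345, 0.0026]
orientation: [-0.526, -3.095, -0.001]
force: [-0.2, 0.4, -0.6]
opening: 0.0701
```

```bash
python3 -c "
from h import *
togo([.556,-.1335,.004])
save(read_camera('wrist'),'w10.png')"
```

```text
t 11.35 pos [ 0.5544 -0.1345  0.0026] F [-0.2  0.4 -0.6] op 0.0701 go(shares) [-0.012  0.015 -0.014]
```

View pics/w10.png

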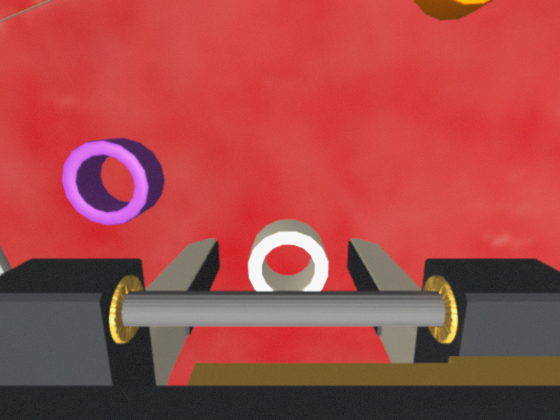

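The ring at (288,265) is between the fingers. I'll close, lift and look.

Request:
{"fn": "move_arm", "kwargs": {"series": [[-0.01,0.01,-0.01,0,0,0,0.3],[-0.01,0.01,-0.01,0,0,0,-0.5],[-0.01,0.01,-0.01,0,0,0,-0.5],[-0.01,0.01,-0.01,0,0,0,-0.5],[-0.01,0.01,-0.01,0,0,0,-0.5],[-0.01,0.01,-0.01,0,0,0,-0.5]], "squeeze": 20}}

```text
t: 12.0
tool_pos: [0.5571, -0.1346, 0.0057]
orientation: [0.526, 3.097, -0.0]
force: [-1.2, 0.7, 2.6]
opening: 0.0388
```

Request:
{"fn": "move_arm", "kwargs": {"series": [[0,0,-0.1,0,0,0,-0.5],[0,0,-0.4,0,0,0,-0.5],[0,0,-0.7,0,0,0,-0.5],[0,0,-1,0,0,0,-0.5],[0,0,-1,0,0,0,-0.5],[0,0,-1,0,0,0,-0.5]]}}

```text
t: 12.6
tool_pos: [0.5575, -0.1348, 0.1066]
orientation: [0.526, 3.095, -0.001]
force: [-0.4, -0.1, -0.4]
opening: 0.0384
```

```bash
python3 -c "
from h import *
togo([.5303,.1316,.125])
save(read_camera('wrist'),'w11.png')"
```

```text
t 12.6 pos [ 0.5575 -0.1348  0.1066] F [-0.4 -0.1 -0.4] op 0.0384 go(shares) [ 1.137  2.425 -0.187]
```

View pics/w11.png

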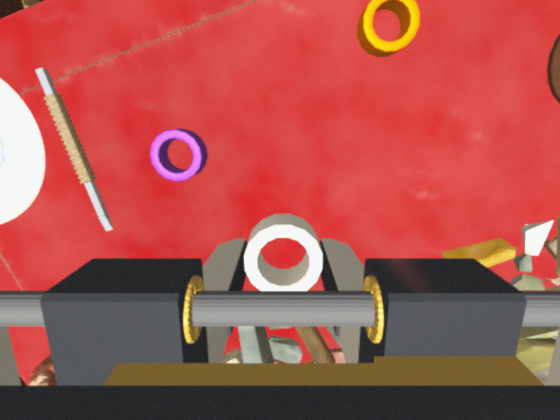

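The white ring is held at (284,255), but the opening reads 38.4 mm where green read 40. I'll check how it sits before moving on.

```bash
python3 -c "
from h import *
togo([.5303,.1316,.125])
c=read_camera('wrist')
a=np.hstack([cv2.resize(cv2.imread('pics/w3.png')[195:310,220:350],None,fx=3,fy=3,interpolation=2),cv2.resize(c['frame'][195:310,220:350,::-1],None,fx=3,fy=3,interpolation=2)]);cv2.imwrite('pics/cmp.png',a)
s=read_camera('scene');b=cv2.resize(s['frame'][60:220,240:400,::-1],None,fx=3.7,fy=3.7,interpolation=2);cv2.imwrite('pics/s11.png',b)
togo([.5303,.1316,.125])
"
```

```text
t 12.65 pos [ 0.5565 -0.1345  0.1051] F [-0.   0.  -0.1] op 0.039 go(shares) [ 1.127  2.425 -0.199]
t 12.75 pos [ 0.5556 -0.1342  0.1038] F [-0.7 -0.6 -1.2] op 0.0389 go(shares) [ 1.118  2.425 -0.21 ]
```

View pics/cmp.png

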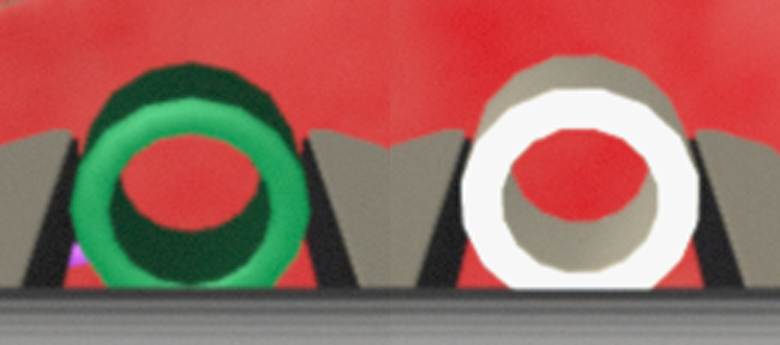

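View pics/s11.png

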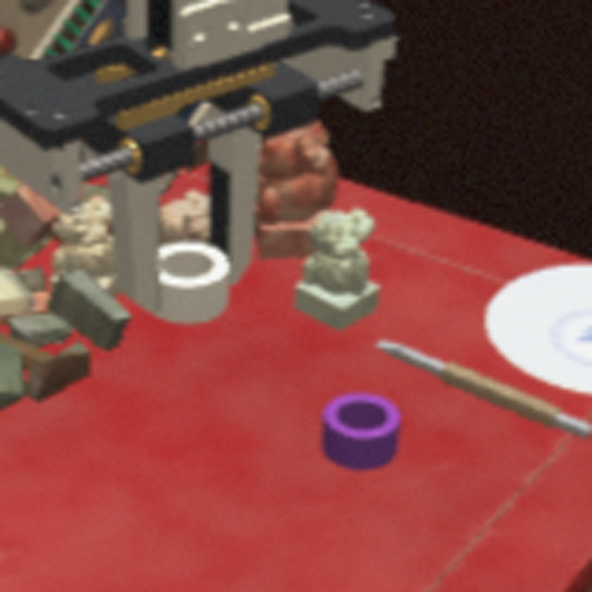

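Both rings sit alike in the hand. White is about 1 mm further along tool +x and level, so this isn't a slip. Moving to the stand.

Request:
{"fn": "move_arm", "kwargs": {"series": [[0.5,1,-0.3,0,0,0,-0.5],[0.5,1,-0.3,0,0,0,-0.5],[0.5,1,-0.3,0,0,0,-0.5],[0.5,1,-0.3,0,0,0,-0.5],[0.5,1,-0.3,0,0,0,-0.5]]}}

```text
t: 13.25
tool_pos: [0.5422, -0.024, 0.1343]
orientation: [-0.525, -3.096, 0.001]
force: [0.2, -0.9, -1.0]
opening: 0.0385
```

Request:
{"fn": "move_arm", "kwargs": {"series": [[0.5,1,0,0,0,0,-0.5],[0.5,1,0,0,0,0,-0.5],[0.5,1,0,0,0,0,-0.5],[0.5,1,0,0,0,0,-0.5],[0.5,1,0,0,0,0,-0.5]]}}

```text
t: 13.75
tool_pos: [0.5286, 0.0857, 0.1347]
orientation: [-0.527, -3.096, 0.002]
force: [0.1, 0.5, -1.4]
opening: 0.0385
```

Request:
{"fn": "move_arm", "kwargs": {"series": [[0.1,0.42,0,0,0,0,-0.5],[0.1,0.42,0,0,0,0,-0.5],[0.1,0.42,0,0,0,0,-0.5],[0.1,0.42,0,0,0,0,-0.5],[0.1,0.42,0,0,0,0,-0.5]]}}

```text
t: 14.25
tool_pos: [0.5331, 0.1287, 0.1352]
orientation: [-0.529, -3.097, 0.001]
force: [-0.4, -0.4, -1.2]
opening: 0.039
```

```bash
python3 -c "
from h import *
togo([.532,.131,.09])
c=read_camera('wrist');p=read_state()['tool_pos'];save(c,'w12.png')
hsv=cv2.cvtColor(c['frame'],cv2.COLOR_RGB2HSV)
m=cv2.inRange(hsv,(0,0,215),(180,40,255));k=np.zeros_like(m);cv2.circle(k,(283,255),48,255,-1);m&=k
cs,h=cv2.findContours(m,cv2.RETR_CCOMP,cv2.CHAIN_APPROX_NONE)
Rm=R.from_rotvec(read_state()['orientation']).as_matrix()
for g in cs:
  if len(g)>60:
    g=g[g[:,0,1]<285]
    e=cv2.fitEllipse(g);w=ray(c,e[0],p[2]+.017);print(e,Rm.T@(w-p))
c=read_camera('scene');a=cv2.resize(c['frame'][190:320,140:280],None,fx=4,fy=4,interpolation=2);cv2.imwrite('pics/s12.png',a[:,:,::-1])
togo([.532,.131,.09])
"
```

```text
t 14.25 pos [0.5331 0.1287 0.1352] F [-0.4 -0.4 -1.2] op 0.039 go(shares) [0.018 0.018 0.452]
((282.8056640625, 260.8799743652344), (72.5945816040039, 77.55525207519531), 91.48461151123047) [ 0.00247002 -0.00043302 -0.01699979]
((282.68316650390625, 261.2820129394531), (49.31242752075195, 53.42597579956055), 88.65918731689453) [ 0.0022568  -0.00049313 -0.01699978]
t 14.35 pos [0.533  0.1292 0.1353] F [-0.2  0.4 -0.4] op 0.039 go(shares) [0.016 0.014 0.453]
```

View pics/w12.png

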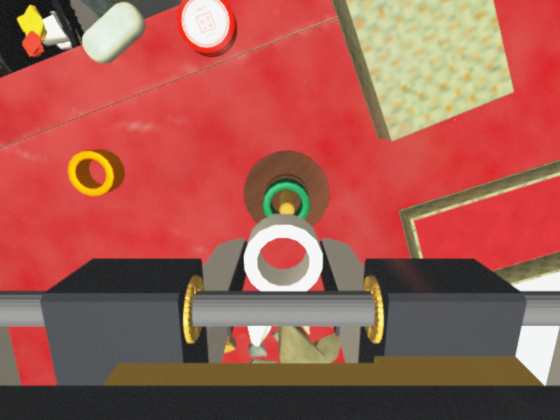

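View pics/s12.png

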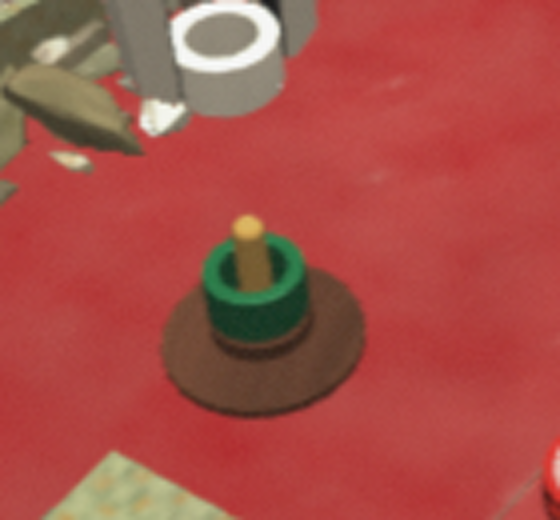

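The offset of 2.4 mm is confirmed. The post tip is at wrist (287,210), with the ring above it at (283,261). I'll trim and lower to just above the tip, then look.

Request:
{"fn": "move_arm", "kwargs": {"series": [[0.01,0.02,0.2,0,0,0,-0.5],[0.01,0.02,0.4,0,0,0,-0.5],[0.01,0.02,0.5,0,0,0,-0.5],[0.01,0.02,0.5,0,0,0,-0.5],[0.01,0.02,0.5,0,0,0,-0.5]]}}

```text
t: 14.85
tool_pos: [0.5329, 0.1323, 0.0858]
orientation: [0.527, 3.097, 0.0]
force: [0.9, 1.0, 0.5]
opening: 0.0391
```

```bash
python3 -c "
from h import *
togo([.532,.131,.0455])
save(read_camera('wrist'),'w13.png')
c=read_camera('scene');a=cv2.resize(c['frame'][190:320,140:280],None,fx=4,fy=4,interpolation=2);cv2.imwrite('pics/s13.png',a[:,:,::-1])"
```

```text
t 14.85 pos [0.5329 0.1323 0.0858] F [0.9 1.  0.5] op 0.0391 go(shares) [ 0.004 -0.015  0.403]
```

View pics/w13.png

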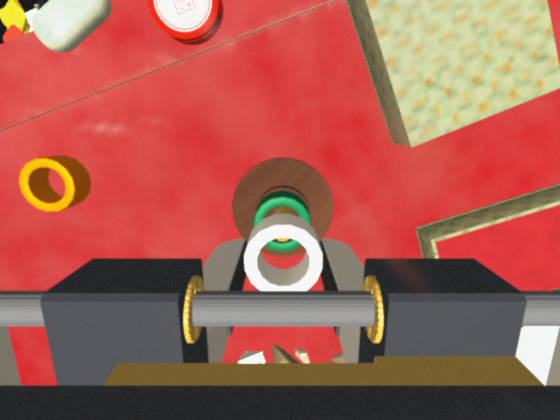

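View pics/s13.png

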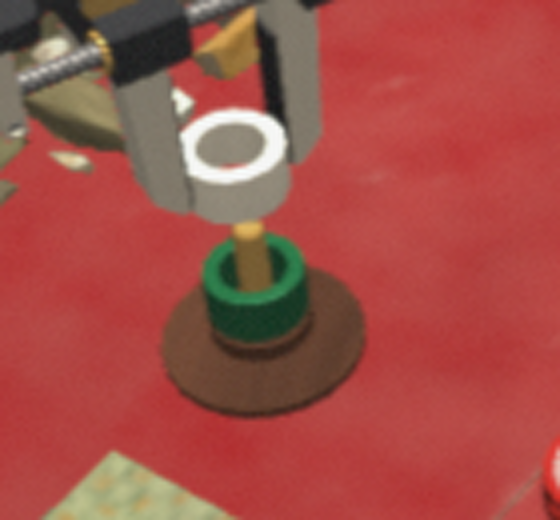

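The white ring is in line with the post in both views (wrist x 283 for each). Lowering to about 4 mm above the green ring.

Request:
{"fn": "move_arm", "kwargs": {"series": [[0,-0.01,0.06,0,0,0,-0.5],[0,-0.01,0.12,0,0,0,-0.5],[0,-0.01,0.18,0,0,0,-0.5],[0,-0.01,0.24,0,0,0,-0.5],[0,-0.01,0.3,0,0,0,-0.5],[0,-0.01,0.36,0,0,0,-0.5],[0,-0.01,0.36,0,0,0,-0.5]]}}

```text
t: 15.65
tool_pos: [0.5315, 0.1314, 0.048]
orientation: [-0.526, -3.095, 0.001]
force: [0.2, 0.2, -0.0]
opening: 0.0388
```

```bash
python3 -c "
from h import *
togo([.532,.131,.0455])
save(read_camera('wrist'),'w14.png')
c=read_camera('scene');a=cv2.resize(c['frame'][190:320,140:280],None,fx=4,fy=4,interpolation=2);cv2.imwrite('pics/s14.png',a[:,:,::-1])"
```

```text
t 15.65 pos [0.5315 0.1314 0.048 ] F [ 0.2  0.2 -0. ] op 0.0388 go(shares) [-0.006 -0.002  0.025]
```

View pics/w14.png

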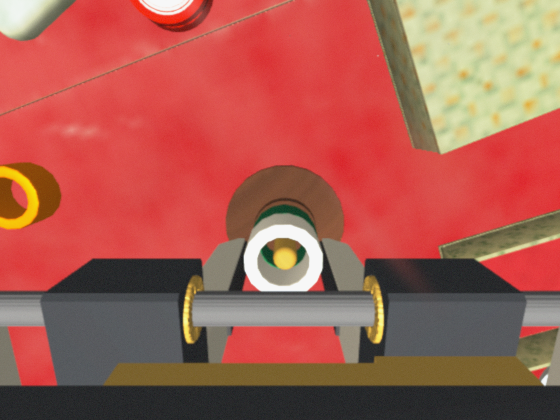

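View pics/s14.png

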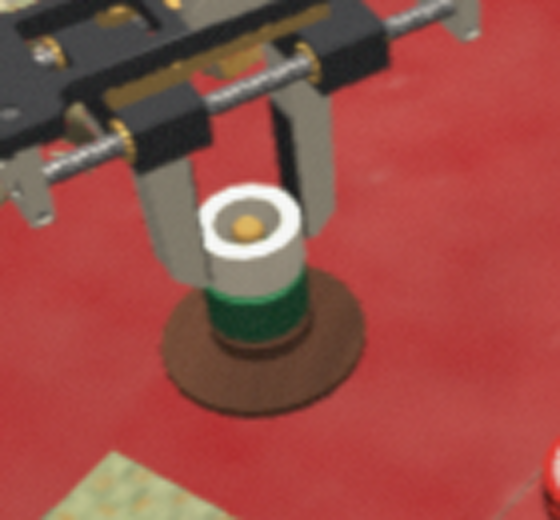

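The post is inside the white bore (wrist (284,258)), with about 2–3 mm left to the green ring. Easing down.

Request:
{"fn": "move_arm", "kwargs": {"series": [[0,0,0.01,0,0,0,-0.5],[0,0,0.02,0,0,0,-0.5],[0,0,0.025,0,0,0,-0.5],[0,0,0.025,0,0,0,-0.5]]}}

```text
t: 16.15
tool_pos: [0.5323, 0.1315, 0.0468]
orientation: [0.526, 3.097, 0.0]
force: [0.4, 0.0, -0.9]
opening: 0.0388
```

Request:
{"fn": "move_arm", "kwargs": {"series": [[0,0,0.01,0,0,0,-0.5],[0,0,0.01,0,0,0,-0.5],[0,0,0.01,0,0,0,-0.5]]}}

```text
t: 16.45
tool_pos: [0.5323, 0.1315, 0.0458]
orientation: [-0.527, -3.097, 0.0]
force: [-0.1, 0.4, -0.5]
opening: 0.0389
```

```bash
python3 -c "
from h import *
togo([.532,.131,.0455])
c=read_camera('scene');a=cv2.resize(c['frame'][220:300,160:260],None,fx=7,fy=7,interpolation=2);cv2.imwrite('pics/s15.png',a[:,:,::-1])
togo([.532,.131,.0455])"
```

```text
t 16.45 pos [0.5323 0.1315 0.0458] F [-0.1  0.4 -0.5] op 0.0389 go(shares) [ 0.001 -0.006  0.003]
t 16.5 pos [0.5323 0.1315 0.0458] F [-0.4 -0.5 -0.6] op 0.0387 go(shares) [ 0.001 -0.005  0.003]
```

View pics/s15.png

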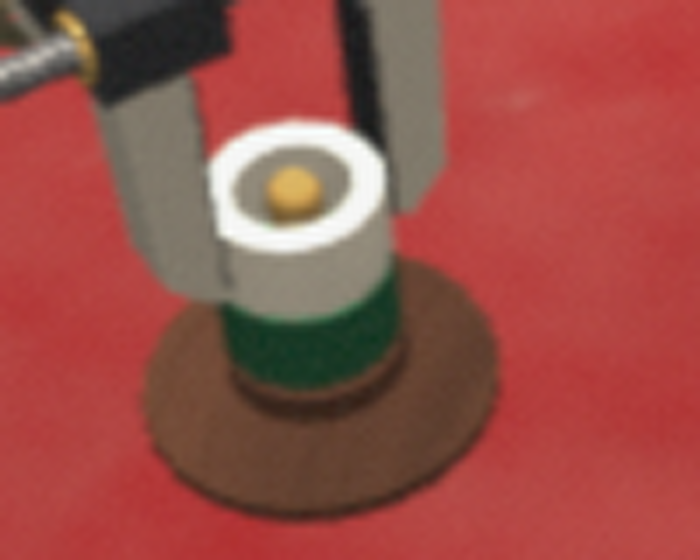

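Nearly touching: only a thin green line shows at (305,315). One more millimetre, then release. I'll open evenly and stay put.

Request:
{"fn": "move_arm", "kwargs": {"series": [[0,0,0.01,0,0,0,-0.5],[0,0,0.01,0,0,0,-0.5],[0,0,0.01,0,0,0,-0.5]]}}

```text
t: 16.8
tool_pos: [0.5325, 0.1315, 0.0457]
orientation: [0.526, 3.097, -0.0]
force: [-3.7, -0.3, 7.4]
opening: 0.0388
```

Request:
{"fn": "move_arm", "kwargs": {"series": [[0,0,0,0,0,0,0],[0,0,0,0,0,0,0.3],[0,0,0,0,0,0,0.5],[0,0,0,0,0,0,0.5],[0,0,0,0,0,0,0.5]]}}

```text
t: 17.3
tool_pos: [0.5323, 0.1315, 0.0447]
orientation: [-0.527, -3.097, 0.0]
force: [0.6, -0.1, 0.6]
opening: 0.0688
```

Request:
{"fn": "move_arm", "kwargs": {"series": [[0,0,-0.1,0,0,0,0.5],[0,0,-0.3,0,0,0,0.5],[0,0,-0.6,0,0,0,0.5],[0,0,-1,0,0,0,0.5],[0,0,-1,0,0,0,0.5],[0,0,-1,0,0,0,0.5]]}}

```text
t: 17.9
tool_pos: [0.5336, 0.1317, 0.147]
orientation: [0.526, 3.094, 0.002]
force: [-0.0, -0.7, -1.0]
opening: 0.0698
```

```bash
python3 -c "
from h import *
togo([.532,.131,.0455])
save(read_camera('wrist'),'w16.png')
c=read_camera('scene');save(c,'sfull16.png');a=cv2.resize(c['frame'][220:300,160:260],None,fx=7,fy=7,interpolation=2);cv2.imwrite('pics/s16.png',a[:,:,::-1])"
```

```text
t 17.9 pos [0.5336 0.1317 0.147 ] F [-0.  -0.7 -1. ] op 0.0698 go(shares) [ 0.016 -0.014  1.015]
```

View pics/s16.png

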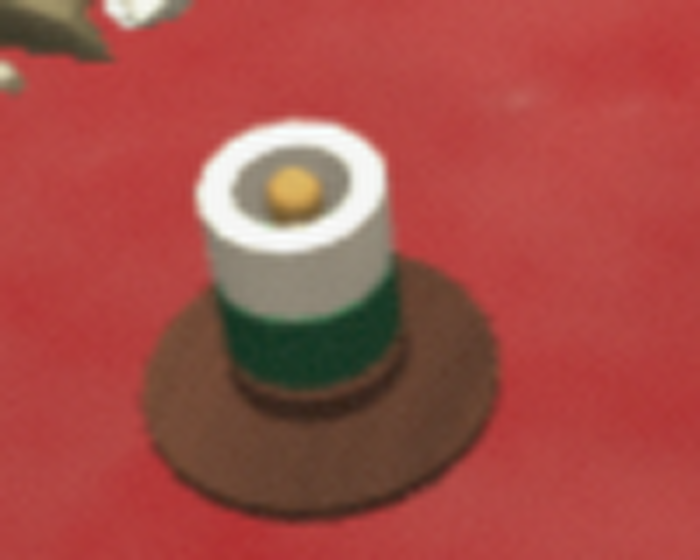

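View pics/sfull16.png

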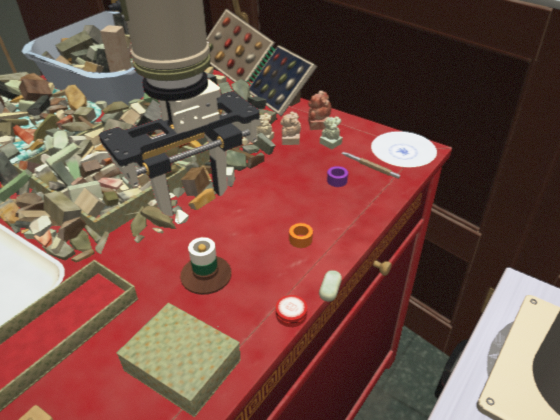

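View pics/w16.png

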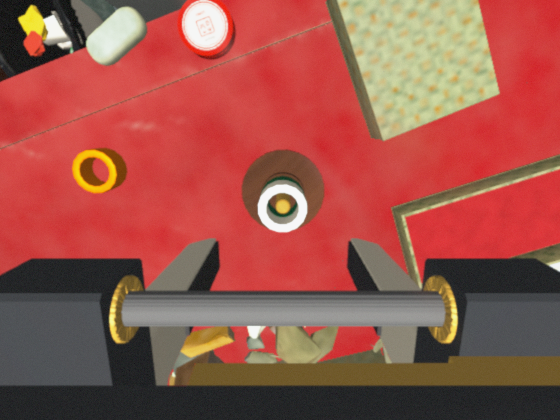

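The white ring lies flat on the green one, with the post inside both (wrist (282,205)). Amber (301,236) and purple (338,177) in the scene view have not moved, and the gripper is clear. Handing in.

```bash
python3 -c "
from h import *
print(close_job())"
```

```text
the job is handed in; nothing more can be done
None
```

Both rings are on the brass post: the green one went on first, down onto the wooden seat, and the white one rests flat on top of it. I handed the job in at about 18 s, with the gripper open and about 10 cm above the stack.

- **Position:** the last scene and wrist pictures show the post inside both bores, no gap between the rings, and the amber and purple rings where they were. I judged "flat" and "down" by eye from these pictures and did not measure the final heights.
- **Forces:** the highest wrist force I read was about 8 N, as the white ring touched down.
- **One reading that disagreed:** the jaws read 38.4–39.1 mm while holding the white ring, though its diameter is given as 40 mm and the green ring read 40 mm. Close pictures showed it level and seated about 2.4 mm off the tool's centre line. I allowed for that offset, and the ring went on without touching the post.

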